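# Clip the test weight onto the stand's ring

## Task

Take the brass test weight off the balance and clip its snap hook onto the front bar of the stand's D-ring: with the hook's nose inside the ring, push the red sprung gate open against the bar until the bar is through and the gate snaps shut behind it. Leave the weight hanging still and free from the middle part of that bar, and do not disturb the bottle, the beaker or the plain steel weight.

Things in the scene. Friction and masses are not known exactly. Their poses are not given: they have to be found in the camera images.
- weight: Brass disc weight, 60 mm diameter, 26 mm high, carrying an upright aluminium snap hook with a blue grip post on top; 188 mm tall in all, 0.3 to 0.6 kg. Origin: centre of the disc's underside, z up along its axis. The hook lies in the x-z plane: an upside-down U of 10 mm round bar, mouth down, shank at x = -19 mm, nose at x = +19 mm, 28 mm clear between them.
- grip (a point): Middle of the blue square grip post (18 x 18 mm, z = 146 to 188 mm of the weight, faces square to x and y, pinch along x or y), 170 mm above the weight's underside on its axis; axes as weight.
- hook_seat (a point): Point in the hook's crook, 133 mm above the weight's underside on its axis, where the ring bar's centre lies when the weight hangs; axes as weight. The crook's inside top is 5 mm above it, its outside top 15 mm above. Under the crook's top a flat black saddle pad, 12 mm (x) by 22 mm (y), rests on the bar.
- nose_end (a point): Lower end of the hook's nose, at x = +19 mm, z = 86 mm of the weight; axes as weight. Between it and the disc's top (z = 26 mm) the +x side is open: the ring's bar can come in there level, 62 mm above the weight's underside, and then pass up through the mouth. The shank leans from the disc's centre back to x = -19 mm by z = 46 mm.
- gate (a joint): Angle of the red sprung gate rod (7 mm thick) closing the mouth at z = 92 mm of the weight, hinged on the shank and reaching to the nose: 0 shut, to 1.5 rad open, only upward into the hook. The spring shuts it. The bar pushing up at mid-mouth needs about 6 to 12 N to open it; within about 5 mm of the seat the bar is past the gate and it snaps shut.
- stand: Demonstration stand, fixed: grey base plate 130 x 90 x 15 mm, a 16 mm steel post 95 mm behind the ring's front bar, and 200 mm up a flat, level D-ring of 10 mm round bar. Origin: on the table straight below the middle of the front bar; z up; x level from the front bar towards the post; y along the bar. Plate from x = -10 to +120 mm. Nothing is higher than 210 mm.
- ring_bar (a point): Centre of the D-ring's straight front bar, 200 mm above the table; y along the bar (68 mm long, 10 mm thick), x towards the post; axes as stand. The ring's opening behind the bar is 58 mm wide (y) and about 75 mm deep (x), narrowing beyond 50 mm.
- balance: Grey laboratory balance, 200 x 170 mm, fixed; round steel pan of 144 mm diameter with its top 50 mm above the table, its centre 20 mm along x from the origin. The weight starts standing on the pan. Origin: centre of its underside, z up.
- bottle: Clear bottle with blue cap, 80 mm diameter, 170 mm high, loose bystander. Origin: centre of its underside.
- beaker: Clear glass beaker, 90 mm diameter, 120 mm high, loose bystander. Origin: centre of its underside.
- plain_weight: Plain steel knobbed weight without a hook, 60 mm diameter, 80 mm high, loose bystander. Origin: centre of its underside.

How it is judged:
On the way, in this order (a step that is already met when the one before it is completed fails the run):
1. the weight is lifted off the balance (contact force between weight and balance below 0.05 N and distance of weight from where it was at the start of the episode above 0.03 m), for 0.1 s.
2. the gate is pushed open against the stand's ring (value of joint gate above 0.35 rad and contact force between weight and stand above 1 N and contact force between weight and the fingers above 0.5 N and distance between hook_seat and ring_bar below 0.06 m), for 0.03 s.
3. the gate has snapped shut with the front bar inside the hook (value of joint gate below 0.1 rad and distance between hook_seat and ring_bar below 0.03 m), for 0.1 s.
At the end, for the whole second after the job is handed in: The weight hangs by its hook from the front bar of the ring, within about 25 mm of the bar's middle, the bar in the crook (within 10 mm across, 8 mm in height of the seat), the gate shut (below 0.1 rad), within 0.3 rad of upright, at rest (under 30 mm/s), carried by the stand alone (value of joint gate below 0.1 rad and x of ring_bar in the frame of hook_seat between -0.01 and 0.01 m and z of ring_bar in the frame of hook_seat between -0.008 and 0.006 m and distance between hook_seat and ring_bar below 0.026 m and angle between weight's own z axis and vertical below 0.3 rad and contact force between weight and stand above 1.5 N and contact force between weight and balance below 0.05 N and linear speed of weight below 0.03 m/s); the robot touches nothing.
It fails at once if the bottle is moved more than 25 mm or tipped (distance of bottle from where it was at the start of the episode above 0.025 m or angle between bottle's own z axis and vertical above 0.4 rad).
It fails at once if the beaker is moved more than 25 mm or tipped (distance of beaker from where it was at the start of the episode above 0.025 m or angle between beaker's own z axis and vertical above 0.4 rad).
It fails at once if the plain weight is moved more than 25 mm or tipped (distance of plain_weight from where it was at the start of the episode above 0.025 m or angle between plain_weight's own z axis and vertical above 0.4 rad).
It also fails if it takes over 50 s, if anything falls off the work surface, if the arm or the gripper's body presses on something with over 40 N, if the wrist force passes 120 N, or if a joint passes its speed limit or range.

## Robot

A 7-joint arm with a two-finger parallel gripper is mounted at the origin on the work surface. World frame = base frame: x ahead of the robot, y to its left, z up, the work surface at z = 0. Lengths are in m, angles in rad, forces in N, time in s.
With the tool pointing down it reaches from about 0.4 to 0.85 m from the base axis. Payload 10.4 kg.
Tool frame: the origin (TCP) lies between the finger pads; the fingertips stand ahead of it and the grasp point (between the pads) lies 5 mm behind it (manip.tip_extent is the z of the fingertips in the tool frame, in m); z points along the fingers, y is the line along which they close (so a half turn about z gives the same grasp; the last joint's range is limited). The gripper opens to 85 mm and grips with 20 to 120 N. Pads are 22 mm wide; open, the fingers measure 114 mm over their backs; the gripper's body (76 mm by 85 mm) begins 54 mm behind the grasp point. The pads swing forward as they close: fully open they stand 13 mm farther back than shut.
Start: joints at [-1.177, 0.332, -0.065, 1.46, 0.022, 1.35, -0.088], TCP at [0.253, 0.572, 0.245] pointing down, gripper open.
Joint ranges: [-2.6, 2.6], [-0.5, 2.12], [-1.47, 1.34], [0.16, 2.42], [-1.27, 4.41], [0.06, 2.06], [-2.6, 2.6]. Speed limits (rad/s): [2.22, 2.22, 2.79, 2.79, 3.14, 3.14, 3.14].

## Interface

Orientations are given as a unit quaternion [x, y, z, w].
In Python, from workcell import status, viewer, manip gives the robot as it stands.
- The arm moves only by the tool play_rows, never from a script. Its argument "plan" is one flat list of numbers, 7 for each row, row after row: the turn, a rotation vector about the tool's x, y, z in degrees, then the shift along the tool's x, y, z in m, then the opening, from 0 (shut) to 1 (fully open). In form: [ax, ay, az, dx, dy, dz, grip, ax, ay, az, dx, dy, dz, grip, ...]. A call has 1 to 20 rows; each row is the pose to reach, as a shift and turn from the pose commanded when the call began, along the tool's axes at that moment; what a row does not reach only later rows make up. A row lasts 1/8 s, in which the tool goes at most 62.5 mm and 10.7 degrees, less where a joint would pass 70% of its speed; a pose out of reach is approached as far as the arm can. A call with a gripper value outside its range is refused whole. The fingers move at their own pace and stop on an object; "squeeze" is the grip in N (left out, the last holds). Time passes only in rows, so rows that repeat a pose let the fingers close. It gives the time, the measured TCP pose, the force, the opening and the grip force at its end, in the units of the state.
- status.get_obs(): the state, without advancing time (a new reading comes with each control period).
- viewer.camera(name): name is "scene" or "top" or "wrist"; returns the picture (420x560x3 uint8, red, green, blue); there is no depth.
- viewer.camera_model(name): a dict with "fx", "fy", "cx", "cy" (pixels), "R" (3x3) and "t" (3): a world point X has camera coordinates R X + t. Camera axes: x right, y down, z forward; pixel columns grow to the right and rows downward; lengths in m; the calibration is good to about 2 mm. A picture is of the moment at which its call begins: read the wrist's pose just before it. camera_model takes no time and is no camera call; for the wrist camera it gives the pose at the moment of the call.
- manip.hand_in(): hands the job in; it is judged then, once.
The state is a dict: "clock": time; "joint_pos": joint angles; "joint_velocities": joint speeds; "tau": joint torques, N m; "position": TCP position; "ee_rot": TCP orientation; "ft_force": force on the tool from outside, world axes, zero at the start; "torque": the same for the moment, N m; "grip_width": opening from 0.0 (shut) to 1.0 (fully open); "grasp_force": force on a finger pad.
Only numpy, scipy, OpenCV 4.12 (cv2) and the standard library are available. Lean on these libraries where they do the work, as an engineer would, in place of code of your own. Each camera call takes 0.05 s, during which the arm holds its last target. There are 200 camera calls.

## Working session

There is one attempt and no reset: what is moved stays moved. The work goes in short steps, Python scripts to look and compute and a tool call to move; the robot and the scene stay as the last step left them, time stands still between calls to the robot, and variables do not carry over. Pictures are saved under pics/ and viewed, at most 10 in all, crops included, and the job is handed in when it is done.

Besides the shell and the picture viewer there is one more tool, called after ">>>" by a JSON object that holds its "name" and its "arguments". play_rows: Moves the arm, as the interface text tells. Its arguments: {"type":"object","properties":{"plan":{"type":"array","items":{"type":"number"}},"squeeze":{"type":"number"}},"required":["plan"]}

```bash
mkdir -p pics; ls; python3 - <<'E'
from workcell import status, viewer, manip
import cv2, numpy as np
o=status.get_obs(); print(o['clock'],o['position'],o['ee_rot'],manip.tip_extent)
for n in ('scene','top'):
    m=viewer.camera_model(n); print(n,{k:np.round(v,4).tolist() for k,v in m.items()})
    cv2.imwrite(f'pics/{n}0.png',cv2.cvtColor(viewer.camera(n),cv2.COLOR_RGB2BGR))
E
```

```text
pics
0.0 [0.25286887 0.57116234 0.24450871] [ 2.06874326e-01  9.78367263e-01 -7.06409645e-04 -1.13775178e-04] 0.014
scene {'fx': 474.7932, 'fy': 474.7932, 'cx': 281.222, 'cy': 205.4807, 'R': [[-0.0305, 0.9995, -0.0115], [0.8531, 0.02, -0.5213], [-0.5208, -0.0257, -0.8533]], 't': [-0.0006, -0.4303, 1.7308]}
top {'fx': 406.1981, 'fy': 406.1981, 'cx': 281.8729, 'cy': 212.7265, 'R': [[0.0094, -1.0, 0.0024], [-0.9972, -0.0095, -0.0748], [0.0748, -0.0017, -0.9972]], 't': [-0.0065, 0.6022, 1.227]}
```

View pics/scene0.png

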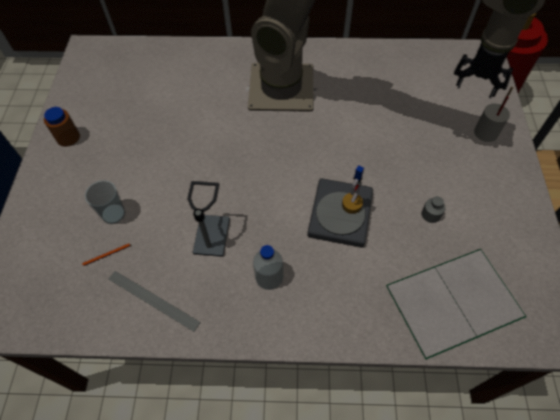

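View pics/top0.png

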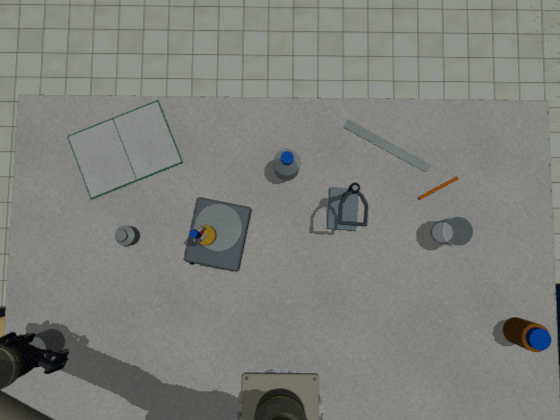

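The scene shows the weight on the balance at about (355,190), the stand's ring near (203,195) and the bottle at (268,265). In the top view the weight is at (202,235) and the ring bar at about (352,225). I'll zoom in on these.

```bash
cat > h.py <<'E'
import cv2, numpy as np
from workcell import status, viewer, manip
from scipy.spatial.transform import Rotation as Ro
def ray(m,uv):
    R=np.array(m['R']);t=np.array(m['t'])
    d=R.T@np.array([(uv[0]-m['cx'])/m['fx'],(uv[1]-m['cy'])/m['fy'],1.]);return -R.T@t,d
def onz(m,uv,z):
    o,d=ray(m,uv);return o+d*(z-o[2])/d[2]
def proj(m,X):
    c=np.array(m['R'])@X+np.array(m['t']);return np.array([m['fx']*c[0]/c[2]+m['cx'],m['fy']*c[1]/c[2]+m['cy']])
def tri(a,ua,b,ub):
    o1,d1=ray(a,ua);o2,d2=ray(b,ub);s=np.linalg.lstsq(np.c_[d1,-d2],o2-o1,rcond=None)[0]
    p,q=o1+s[0]*d1,o2+s[1]*d2;return (p+q)/2,np.linalg.norm(p-q)
def grab(n,name):
    m=viewer.camera_model(n);im=cv2.cvtColor(viewer.camera(n),cv2.COLOR_RGB2BGR);cv2.imwrite(f'pics/{name}.png',im);return m,im
def tool(P):  # world point -> shift in tool axes
    o=status.get_obs();return Ro.from_quat(o['ee_rot']).inv().apply(np.array(P)-o['position'])
E
python3 - <<'E'
from h import *
T=cv2.imread('pics/top0.png');S=cv2.imread('pics/scene0.png')
def crop(I,u,v,w=80,h=60): return cv2.convertScaleAbs(cv2.resize(I[v:v+h,u:u+w],(400,300),interpolation=cv2.INTER_CUBIC),alpha=1.6)
cv2.imwrite('pics/z.png',np.vstack([np.hstack([crop(T,175,205),crop(T,315,175)]),np.hstack([crop(S,320,160),crop(S,175,170)])]))
mt,ms=viewer.camera_model('top'),viewer.camera_model('scene')
def blobs(I,lo,hi,box):
    u,v,w,h=box;M=cv2.inRange(cv2.cvtColor(I[v:v+h,u:u+w],cv2.COLOR_BGR2HSV),lo,hi)
    n,_,st,c=cv2.connectedComponentsWithStats(M);return [(st[i].tolist(),(c[i]+[u,v]).round(1).tolist()) for i in range(1,n) if st[i,4]>8]
for nm,I,b in (('top',T,(175,205,80,60)),('scene',S,(320,160,80,60))):
    print(nm,'blue',blobs(I,(105,120,60),(130,255,255),b),'brass',blobs(I,(12,100,60),(28,255,255),b),'red',blobs(I,(0,90,60),(9,255,255),b))
E
```

```text
top blue [([14, 24, 11, 9, 58], [193.4, 233.1])] brass [([24, 20, 17, 20, 210], [208.3, 235.2])] red []
scene blue [([36, 6, 7, 6, 32], [359.2, 168.7])] brass [([22, 33, 21, 18, 241], [351.5, 202.1])] red []
```

View pics/z.png

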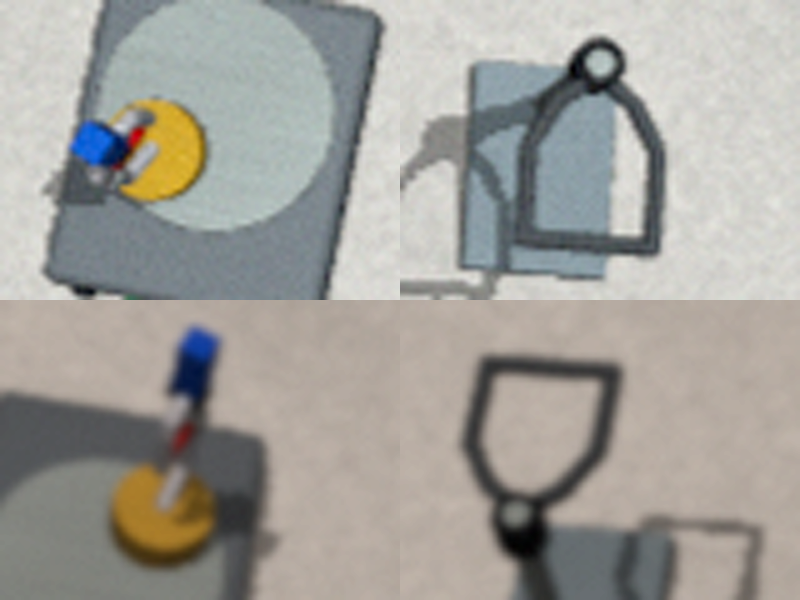

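Zoom: the ring bar's corners in the top view are near (339.8,223) and (365.6,224.2). In the scene view they are near (192.6,182.8) and (217.8,184.2). The hook's nose appears to lie towards world +x, with the shank nearer the robot.

```bash
python3 - <<'E'
from h import *
mt,ms=viewer.camera_model('top'),viewer.camera_model('scene')
print('grip',tri(mt,(193.4,233.1),ms,(359.2,168.7)))
print('disc top',onz(mt,(205.8,235),.07), 'disc scene',onz(ms,(352.5,202.8),.07))
for a,b in (((339.8,223),(192.6,182.8)),((365.6,224.2),(217.8,184.2))):
    print(onz(mt,a,.2),onz(ms,b,.2))
# top crop: corners L=+y ; note scene L = -y
print('post top',onz(mt,(354.8,187.4),.2))
o=status.get_obs();print(Ro.from_quat(o['ee_rot']).as_matrix().round(3))
m=viewer.camera_model('wrist');R=np.array(m['R']);C=-R.T@np.array(m['t']);print('wrist cam in tool',tool(C),Ro.from_quat(o['ee_rot']).inv().apply(R[2]),Ro.from_quat(o['ee_rot']).inv().apply(R[0]),m['fx'])
E
```

```text
grip (array([0.53214296, 0.22353295, 0.23876455]), np.float64(0.0010376384905660477))
disc top [0.53075777 0.22269187 0.07      ] disc scene [0.53264688 0.22613802 0.07      ]
[ 0.5632598  -0.15336642  0.2       ] [ 0.56037021 -0.21788718  0.2       ]
[ 0.56074127 -0.22133486  0.2       ] [ 0.56334586 -0.14970479  0.2       ]
post top [ 0.65812614 -0.19327499  0.2       ]
[[-0.914  0.405 -0.   ]
 [ 0.405  0.914 -0.001]
 [-0.    -0.001 -1.   ]]
wrist cam in tool [ 8.00005313e-02  2.23604167e-05 -1.27673244e-01] [-3.10434419e-01  1.64716089e-04  9.50594785e-01] [ 4.65984662e-04  9.99999891e-01 -2.11008867e-05] 321.15967395555975
```

>>> {"name": "play_rows", "arguments": {"plan": [0,0,0,-0.01,-0.005,-0.02,1,0,0,0,-0.04,-0.02,-0.05,1,0,0,0,-0.08,-0.041,-0.08,1,0,0,0,-0.12,-0.062,-0.095,1,0,0,0,-0.165,-0.085,-0.095,1,0,0,0,-0.21,-0.108,-0.095,1,0,0,0,-0.255,-0.131,-0.095,1,0,0,0,-0.3,-0.155,-0.095,1,0,0,0,-0.34,-0.175,-0.095,1,0,0,0,-0.37,-0.191,-0.095,1,0,0,0,-0.39,-0.201,-0.095,1,0,0,0,-0.396,-0.204,-0.095,1,0,0,0,-0.396,-0.204,-0.095,1]}}

```text
clock: 1.72
position: [0.5324, 0.2246, 0.3409]
ee_rot: [0.207, 0.978, 0.0, 0.0]
ft_force: [0.3, 1.5, 0.9]
grip_width: 0.996
grasp_force: 0.0
```

```bash
python3 - <<'E'
from h import *
m,I=grab('wrist','w1')
o=status.get_obs();print(o['clock'],o['position'],o['ft_force'])
H=cv2.cvtColor(I,cv2.COLOR_BGR2HSV)
M=cv2.inRange(H,(105,120,50),(130,255,255));n,_,st,c=cv2.connectedComponentsWithStats(M)
print([(st[i].tolist(),c[i].round(1)) for i in range(1,n) if st[i,4]>40])
cs,_=cv2.findContours(M,cv2.RETR_EXTERNAL,cv2.CHAIN_APPROX_NONE);k=max(cs,key=cv2.contourArea)
print(cv2.approxPolyDP(k,4,True).reshape(-1,2).tolist())
M=cv2.inRange(H,(0,110,50),(8,255,255));n,_,st,c=cv2.connectedComponentsWithStats(M);print('red',[(st[i].tolist(),c[i].round(1)) for i in range(1,n) if st[i,4]>20])
cv2.imwrite('pics/w1b.png',cv2.convertScaleAbs(I,alpha=1.4))
E
```

```text
1.775 [0.5320554  0.2253783  0.34078527] [-0.39751898  0.87222514  0.28860198]
[([270, 189, 25, 35, 631], array([282.2, 208.6]))]
[[276, 189], [271, 221], [291, 223], [292, 193], [278, 189], [275, 194]]
red []
```

View pics/w1b.png

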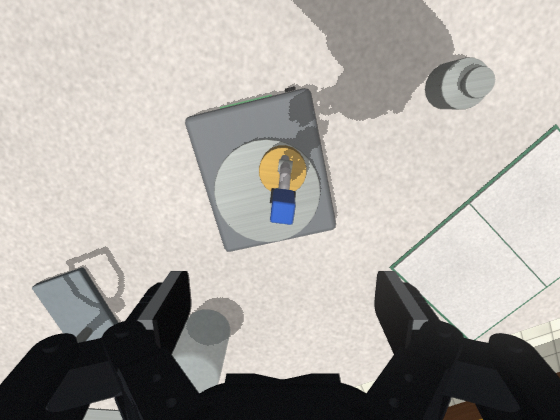

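Wrist view: the post's bright top face is at about (283,213), nearly square to the tool. The hook's shank shows above it at (285,180), towards the robot.

```bash
python3 - <<'E'
from h import *
I=cv2.imread('pics/w1.png');m=viewer.camera_model('wrist');H=cv2.cvtColor(I,cv2.COLOR_BGR2HSV)
M=cv2.inRange(H,(105,120,100),(130,255,255))
cs,_=cv2.findContours(M,cv2.RETR_EXTERNAL,cv2.CHAIN_APPROX_NONE);k=max(cs,key=cv2.contourArea)
P=np.array([onz(m,p,.238)[:2] for p in k.reshape(-1,2)],np.float32)
r=cv2.minAreaRect((P*1000));print(r,len(k))
o=status.get_obs();A=Ro.from_quat(o['ee_rot']).as_matrix();print('toolx deg',np.degrees(np.arctan2(A[1,0],A[0,0])))
T=cv2.imread('pics/w1b.png')[140:240,220:350];cv2.imwrite('pics/w1z.png',cv2.convertScaleAbs(cv2.resize(T,(780,600),interpolation=cv2.INTER_CUBIC),alpha=1.3))
E
```

```text
((529.2499389648438, 226.65145874023438), (16.935394287109375, 16.97498893737793), 59.090084075927734) 79
toolx deg 156.17028109788475
```

View pics/w1z.png

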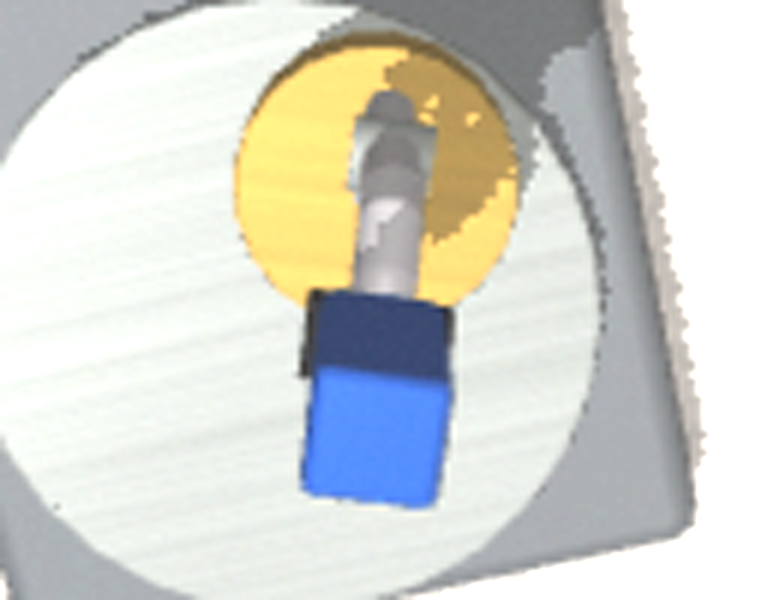

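>>> {"name": "play_rows", "arguments": {"plan": [0,0,3,0.001,0,0.02,1,0,0,7,0.002,-0.001,0.055,1,0,0,7,0.002,-0.001,0.09,1,0,0,7,0.002,-0.001,0.114,1,0,0,7,0.002,-0.001,0.124,1,0,0,7,0.002,-0.001,0.124,1,0,0,7,0.002,-0.001,0.124,0.4,0,0,7,0.002,-0.001,0.124,0.1,0,0,7,0.002,-0.001,0.124,0,0,0,7,0.002,-0.001,0.124,0,0,0,7,0.002,-0.001,0.124,0,0,0,7,0.002,-0.001,0.124,0], "squeeze": 80}}

```text
clock: 3.28
position: [0.5306, 0.2248, 0.2167]
ee_rot: [0.266, 0.964, 0.0, 0.0]
ft_force: [0.8, 1.5, 3.6]
grip_width: 0.197
grasp_force: 78.7
```

>>> {"name": "play_rows", "arguments": {"plan": [0,0,0,0,0,-0.01,0,0,0,0,0,0,-0.035,0,0,0,0,0,0,-0.07,0,0,0,0,0,0,-0.093,0,0,0,-1,-0.005,-0.011,-0.103,0,0,0,-4,-0.018,-0.039,-0.103,0,0,0,-7,-0.036,-0.076,-0.103,0,0,0,-10,-0.055,-0.116,-0.103,0,0,0,-13,-0.074,-0.157,-0.103,0,0,0,-16,-0.093,-0.197,-0.103,0,0,0,-19,-0.112,-0.237,-0.103,0,0,0,-22,-0.131,-0.277,-0.103,0,0,0,-25,-0.148,-0.313,-0.103,0,0,0,-27,-0.161,-0.341,-0.103,0,0,0,-28,-0.17,-0.36,-0.103,0,0,0,-28,-0.174,-0.369,-0.103,0,0,0,-28,-0.175,-0.371,-0.103,0,0,0,-28,-0.175,-0.371,-0.103,0,0,0,-28,-0.175,-0.371,-0.103,0]}}

```text
clock: 5.65
position: [0.4902, -0.1828, 0.3192]
ee_rot: [0.024, 1.0, 0.0, -0.0]
ft_force: [-0.5, -0.6, -4.0]
grip_width: 0.195
grasp_force: 78.5
```

```bash
python3 - <<'E'
from h import *
mw,W=grab('wrist','w2');mt,T=grab('top','t2');ms,S=grab('scene','s2')
o=status.get_obs();print(o['clock'],o['position'],o['ft_force'],o['grasp_force'])
def crop(I,u,v,w,h): return cv2.convertScaleAbs(cv2.resize(I[v:v+h,u:u+w],(400,300),interpolation=cv2.INTER_CUBIC),alpha=1.6)
cv2.imwrite('pics/z2.png',np.vstack([np.hstack([crop(W,0,0,560,420),crop(W,200,100,200,150)]),np.hstack([crop(T,305,175,100,75),crop(S,165,140,100,75)])]))
print('proj bar mid top',proj(mt,np.array([.562,-.186,.2])),'scene',proj(ms,np.array([.562,-.186,.2])),'wrist',proj(mw,np.array([.562,-.186,.2])))
E
```

```text
5.8 [ 0.49018675 -0.18316673  0.31926609] [-0.37141626 -0.02336959 -3.62462444] 78.479665517807
proj bar mid top [352.18694116 223.5953217 ] scene [204.3589055  183.52751542] wrist [282.36007284 287.5746946 ]
```

View pics/z2.png

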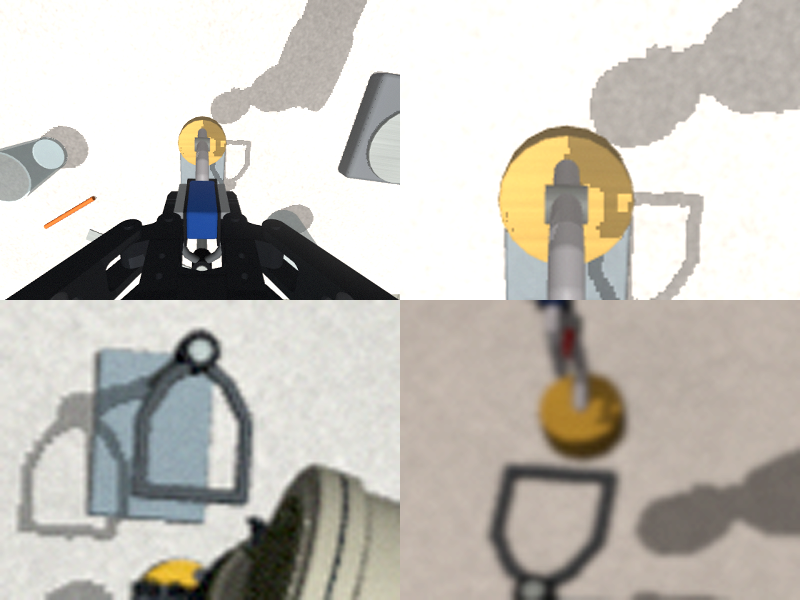

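Wrist and scene crops: the weight is held upright, with its shank in line with the tool and the disc centred on the stand's plate. The ring is untouched beyond the disc. Next I check the disc's position and work out the shift.

```bash
python3 - <<'E'
from h import *
T=cv2.imread('pics/t2.png');S=cv2.imread('pics/s2.png');W=cv2.imread('pics/w2.png')
for n,I in (('scene',S),('wrist',W)):
    m=viewer.camera_model(n)
    M=cv2.inRange(cv2.cvtColor(I,cv2.COLOR_BGR2HSV),(12,100,40),(28,255,255))
    if n=='scene': M[:140]=0;M[220:]=0;M[:,:165]=0;M[:,265:]=0
    cs,_=cv2.findContours(M,cv2.RETR_EXTERNAL,cv2.CHAIN_APPROX_NONE);k=max(cs,key=cv2.contourArea)
    h=cv2.convexHull(k).reshape(-1,2)
    P=np.array([onz(m,p,.165)[:2] for p in h],np.float32)
    print(n,cv2.minEnclosingCircle(P*1000), len(h))
mt=viewer.camera_model('top');ms=viewer.camera_model('scene')
# bar centreline: dark rows per column between the ring's corners
def line(I,m,u0,u1,v0,v1):
    g=255.-I[v0:v1,u0:u1].astype(float).mean(2);g=np.clip(g-g.min(0)-.5*np.ptp(g,axis=0),0,None)
    v=(g*np.arange(v0,v1)[:,None]).sum(0)/g.sum(0);return np.array([onz(m,(u,w),.2)[:2] for u,w in zip(range(u0,u1),v)])
for n,L in (('top',line(T,mt,344,362,219,228)),('scene',line(S,ms,197,214,179,189))):
    f=np.polyfit(L[:,1],L[:,0],1);print(n,'bar x at y=-.186',np.polyval(f,-.186),'stand yaw',-np.degrees(np.arctan(f[0])),L[:,0].std())
E
```

```text
scene ((486.68359375, -185.52493286132812), 36.53110885620117) 15
wrist ((490.8775634765625, -182.45553588867188), 32.5693244934082) 33
top bar x at y=-.186 0.562731521402515 stand yaw -3.8893632312090287 0.0009842301832234549
scene bar x at y=-.186 0.5599050504348279 stand yaw 0.6014936159961412 0.0006653032269069452
```

>>> {"name": "play_rows", "arguments": {"plan": [0,0,0,0,0,0.006,0,0,0,0,-0.004,0,0.014,0,0,0,0,-0.014,0,0.014,0,0,0,0,-0.03,0,0.014,0,0,0,0,-0.047,0.001,0.014,0,0,0,0,-0.06,0.001,0.014,0,0,0,0,-0.069,0.001,0.014,0,0,0,0,-0.0715,0.001,0.014,0,0,0,0,-0.0715,0.001,0.014,0,0,0,0,-0.0715,0.001,0.014,0]}}

```text
clock: 7.05
position: [0.5612, -0.1864, 0.3055]
ee_rot: [0.025, 1.0, 0.0, 0.0]
ft_force: [-0.2, 0.2, -3.8]
grip_width: 0.199
grasp_force: 78.5
```

```bash
python3 - <<'E'
from h import *
mw,W=grab('wrist','w3');ms,S=grab('scene','s3');mt,T=grab('top','t3')
o=status.get_obs();print(o['clock'],o['position'],o['ft_force'],o['grasp_force'])
def crop(I,u,v,w,h): return cv2.convertScaleAbs(cv2.resize(I[v:v+h,u:u+w],(400,300),interpolation=cv2.INTER_CUBIC),alpha=1.6)
cv2.imwrite('pics/z3.png',np.vstack([np.hstack([crop(W,200,150,200,150),crop(T,305,175,100,75)]),np.hstack([crop(S,165,140,100,75),crop(S,180,155,60,45)])]))
E
```

```text
7.2 [ 0.56133358 -0.18628534  0.30546602] [-0.62844759  0.03067312 -3.8943998 ] 78.48148941993713
```

View pics/z3.png

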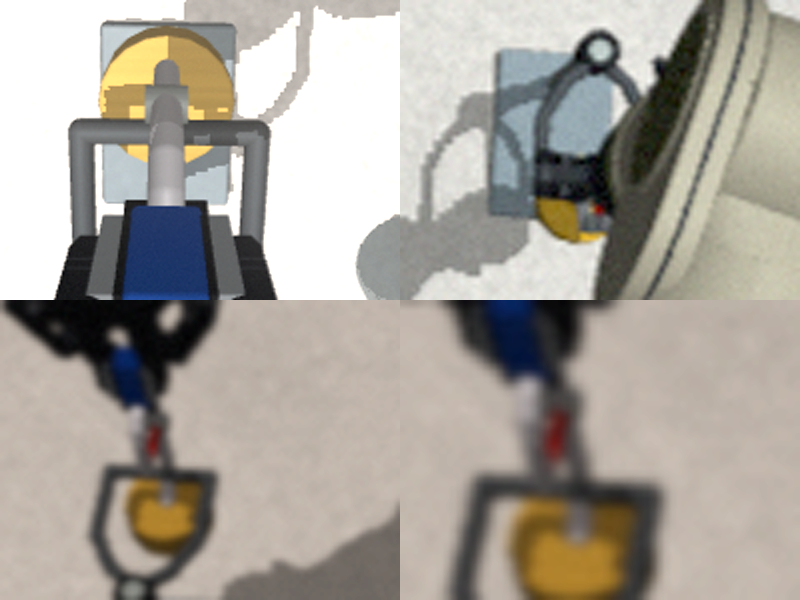

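The wrist view shows the shank centred on the ring, and the bar level and square to the hook with the nose inside. Lowering now.

>>> {"name": "play_rows", "arguments": {"plan": [0,0,0,0,0,0.004,0,0,0,0,0,0,0.011,0,0,0,0,0,0,0.017,0,0,0,0,0,0,0.022,0,0,0,0,0,0,0.027,0,0,0,0,0,0,0.032,0,0,0,0,0,0,0.037,0,0,0,0,0,0,0.042,0,0,0,0,0,0,0.047,0,0,0,0,0,0,0.052,0,0,0,0,0,0,0.057,0,0,0,0,0,0,0.062,0,0,0,0,0,0,0.066,0,0,0,0,0,0,0.069,0,0,0,0,0,0,0.069,0,0,0,0,0,0,0.069,0]}}

```text
clock: 9.2
position: [0.5617, -0.1863, 0.2365]
ee_rot: [0.025, 1.0, 0.0, 0.0]
ft_force: [-0.1, -0.3, -4.0]
grip_width: 0.197
grasp_force: 78.4
```

>>> {"name": "play_rows", "arguments": {"plan": [0,0,0,0,0,0.001,0,0,0,0,0,0,0.002,0,0,0,0,0,0,0.003,0,0,0,0,0,0,0.003,0]}}

```text
clock: 9.7
position: [0.5618, -0.1863, 0.2338]
ee_rot: [0.025, 1.0, 0.0, 0.0]
ft_force: [-0.4, 0.6, 1.3]
grip_width: 0.196
grasp_force: 79.1
```

```bash
python3 - <<'E'
from h import *
ms,S=grab('scene','s4');mw,W=grab('wrist','w4')
o=status.get_obs();print(o['clock'],o['position'],o['ft_force'],o['grasp_force'])
def crop(I,u,v,w,h): return cv2.convertScaleAbs(cv2.resize(I[v:v+h,u:u+w],(400,300),interpolation=cv2.INTER_CUBIC),alpha=1.6)
cv2.imwrite('pics/z4.png',np.hstack([crop(W,200,150,200,150),crop(S,175,155,60,45)]))
E
```

```text
9.8 [ 0.56178887 -0.18633502  0.2337565 ] [-0.49362089  1.21002265  2.87365646] 79.15727019309998
```

View pics/z4.png

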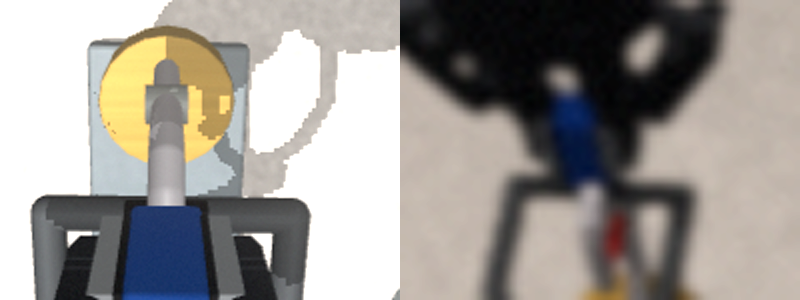

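The red gate is below the bar and the force shows the stand carrying the weight. I'll release slowly and retreat upward.

>>> {"name": "play_rows", "arguments": {"plan": [0,0,0,0,0,0,0.2,0,0,0,0,0,0,0.25,0,0,0,0,0,0,0.35,0,0,0,0,0,0,0.5,0,0,0,0,0,0,0.7,0,0,0,0,0,0,0.7,0,0,0,0,0,-0.004,0.7,0,0,0,0,0,-0.015,0.7,0,0,0,0,0,-0.035,0.7,0,0,0,0,0,-0.06,0.7,0,0,0,0,0,-0.09,0.7,0,0,0,0,0,-0.115,0.7,0,0,0,0,0,-0.12,0.7,0,0,0,0,0,-0.12,0.7,0,0,0,0,0,-0.12,0.7,0,0,0,0,0,-0.12,0.7,0,0,0,0,0,-0.12,0.7,0,0,0,0,0,-0.12,0.7,0,0,0,0,0,-0.12,0.7,0,0,0,0,0,-0.12,0.7]}}

```text
clock: 12.3
position: [0.5615, -0.1863, 0.3533]
ee_rot: [0.025, 1.0, 0.0, 0.0]
ft_force: [0.3, -0.2, -0.2]
grip_width: 0.704
grasp_force: 0.0
```

```bash
python3 - <<'E'
from h import *
ms,S=grab('scene','s5');mw,W=grab('wrist','w5')
for _ in range(8): viewer.camera('scene')
_,S2=grab('scene','s6')
print(status.get_obs()['clock'],'motion',cv2.absdiff(S,S2)[150:230,170:240].max())
def crop(I,u,v,w,h): return cv2.convertScaleAbs(cv2.resize(I[v:v+h,u:u+w],(400,300),interpolation=cv2.INTER_CUBIC),alpha=1.6)
cv2.imwrite('pics/z5.png',np.hstack([crop(W,180,100,200,150),crop(S2,165,150,80,60)]))
E
```

```text
12.85 motion 4
```

View pics/z5.png

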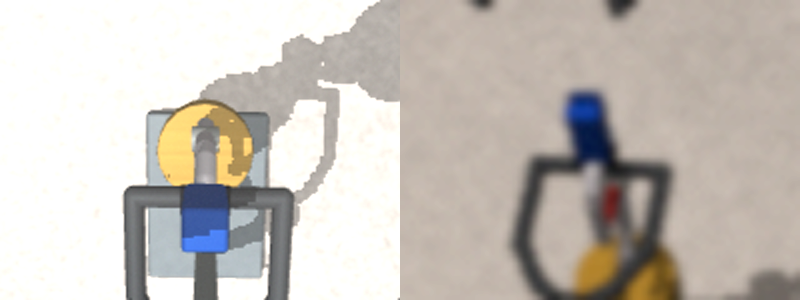

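The weight hangs upright and still at the middle of the bar with the gate shut, and the gripper is clear.

```bash
python3 -c "
from workcell import manip
print(manip.hand_in())"
```

```text
the job is handed in; nothing more can be done
None
```

The brass weight hangs clipped on the middle of the D-ring's front bar, with the gate shut and the gripper clear. The last images showed it upright and still, and I handed the job in at about 13 s; the hand-in returned no verdict.

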